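Line up the storage jars by height beside the kettle

TASK

Stand the four stoneware storage jars on the row of four cork mats on the steel tray, one jar centred on each mat, in order of height: the tallest on the mat at the kettle's end of the row, the shortest at the far end. Set each jar down upright and gently without knocking any over, and leave the kettle and the glass sugar jar where they are.

Things in the scene. Friction and masses are not known exactly. Their poses are not given: they have to be found in the camera images.
- jar_A_center (a point): The shortest of four straight-sided round storage jars in beige stoneware with a flat wooden lid that is fixed on: 40 mm diameter, 46 mm tall, standing upright on the worktop, 100 g or up to 30 percent more or less. This point is its centre, half-way up; z is its upright axis.
- jar_B_center (a point): The second shortest of four straight-sided round storage jars in beige stoneware with a flat wooden lid that is fixed on: 46 mm diameter, 63 mm tall, standing upright on the worktop, 170 g or up to 30 percent more or less. This point is its centre, half-way up; z is its upright axis.
- jar_C_center (a point): The second tallest of four straight-sided round storage jars in beige stoneware with a flat wooden lid that is fixed on: 52 mm diameter, 80 mm tall, standing upright on the worktop, 240 g or up to 30 percent more or less. This point is its centre, half-way up; z is its upright axis.
- jar_D_center (a point): The tallest of four straight-sided round storage jars in beige stoneware with a flat wooden lid that is fixed on: 58 mm diameter, 97 mm tall, standing upright on the worktop, 310 g or up to 30 percent more or less. This point is its centre, half-way up; z is its upright axis.
- mark1: Round cork mat, 72 mm across, 3 mm thick, fixed on the steel tray's floor: number 1 of four in a row about 95 mm apart, counted from the robot's left (+y). Its origin is the centre of its underside, 4 mm above the worktop; its top is 7 mm above the worktop. Its y axis points along the row to the left, its x axis across the row, away from the robot.
- mark2: Round cork mat, 72 mm across, 3 mm thick, fixed on the steel tray's floor: number 2 of four in a row about 95 mm apart, counted from the robot's left (+y). Its origin is the centre of its underside, 4 mm above the worktop; its top is 7 mm above the worktop. A shelf 92 mm high begins about 120 mm behind the row's middle line.
- mark3: Round cork mat, 72 mm across, 3 mm thick, fixed on the steel tray's floor: number 3 of four in a row about 95 mm apart, counted from the robot's left (+y). Its origin is the centre of its underside, 4 mm above the worktop; its top is 7 mm above the worktop. The tray's rim, 10 mm high, is about 80 mm in front of the row and 55 mm beyond its ends.
- mark4: Round cork mat, 72 mm across, 3 mm thick, fixed on the steel tray's floor: number 4 of four in a row about 95 mm apart, counted from the robot's left (+y). Its origin is the centre of its underside, 4 mm above the worktop; its top is 7 mm above the worktop. The row may stand up to 5 degrees askew to the worktop.
- kettle: White electric kettle, round, 160 mm across at the foot, 217 mm tall, with a black handle and a short spout; it stands on the worktop just past one end of the row of mats, left or right (a stoneware pot stands past the other end). Its origin is the centre of its underside. Not to be moved.
- sugar_jar_center (a point): Glass sugar jar, 70 mm diameter and 101 mm tall with a steel lid, standing on the worktop among the stoneware jars (a navy mug, 76 mm across and 85 mm tall with its handle towards the robot, stands among them too, about 125 mm from its neighbours). This point is its centre, half-way up. Not to be moved.
Not all that is in view belongs to the job. What is shaped like the mark1 but turquoise is not meant.

How it is judged:
By the outcome, as a careful person would: the job done as asked, in the order asked, and still so for the second after the job is handed in, with the robot touching nothing.
It also fails if it takes over 112 s, if anything falls off the work surface, if the arm or the gripper's body presses on something with over 40 N, if the wrist force passes 120 N, or if a joint passes its speed limit or range.

ROBOT

A 6-joint arm with a two-finger parallel gripper is mounted at the origin on the work surface. World frame = base frame: x ahead of the robot, y to its left, z up, the work surface at z = 0. Lengths are in mm, angles in rad, forces in N, time in s.
With the tool pointing down it reaches from about 275 to 825 mm from the base axis. Payload 4.9 kg.
Tool frame: the origin (TCP) lies where the fingers leave the gripper's body, on its centre line; the fingertips stand nose_length ahead of it and the grasp point (between the pads) lies 54 mm ahead of it (nose_length is the distance from the TCP to the fingertips, in mm); y points along the fingers, z is the direction in which the jaws open and shut, and the axes are right-handed (so a half turn about y gives the same grasp; the last joint's range is limited). The gripper opens to 85 mm and grips with 20 to 120 N. Pads are 22 mm wide; open, the fingers measure 114 mm over their backs; the gripper's body (76 mm by 85 mm) begins 54 mm behind the grasp point. The pads swing forward as they close: fully open they stand 13 mm farther back than shut.
Start: joints at [-1.386, 0.326, -0.193, 1.052, 0, 1.437], TCP at [172.397, -522.301, 303.881] pointing down, gripper open.
Joint ranges: [-2.65, 2.65], [-0.97, 1.79], [-1.3, 1.35], [-1.93, 2.1], [-1.47, 1.37], [-3.14, 3.14]. Speed limits (rad/s): [2.57, 2.57, 3.14, 3.14, 3.14, 3.14].

INTERFACE

Orientations are given as [roll, pitch, yaw] about the fixed x, y, z axes, in that order (R = Rz(yaw) Ry(pitch) Rx(roll)).
In Python, from rig import * gives the robot as it stands.
- The arm moves only by the tool move_arm, never from a script. Its argument "rows" is a list that holds one entry, the list of rows, each a list of 7 numbers: the closure, from 0 (fully open) to 1 (shut), then the shift along the world's x, y, z in m, then the turn, a rotation vector about the world's x, y, z in degrees. A call has 1 to 12 rows; each row is the pose to reach, as a shift and turn from the pose measured when the call began; what a row does not reach only later rows make up. A row lasts 1/8 s, in which the tool goes at most 62.5 mm and 10.7 degrees, less where a joint would pass 70% of its speed; a pose out of reach is approached as far as the arm can. A call with a gripper value outside its range is refused whole. The fingers move at their own pace and stop on an object; the grip force is fixed at half the most. Time passes only in rows, so rows that repeat a pose let the fingers close. It gives the time, the measured TCP pose, the force and the opening at its end, in the units of the state.
- state(): the state, without advancing time (a new reading comes with each control period).
- read_camera(name): name is "scene" or "side" or "wrist"; returns (picture, depth): 480x640x3 uint8, red, green, blue; 480x640 float32, mm along the optical axis (not along the pixel's ray), 0 where there is no reading.
- camera_info(name): a dict with "fx", "fy", "cx", "cy" (pixels), "distortion" ([k1, k2, p1, p2, k3] as OpenCV has them; the pictures are not rectified), "R" (3x3) and "t" (3): a world point X has camera coordinates R X + t; the wrist camera has in their place "hand_eye" (4x4, takes a point from camera to tool coordinates, whose origin is the TCP and whose axes are the tool frame's). Camera axes: x right, y down, z forward; pixel columns grow to the right and rows downward; lengths in mm; the calibration is good to about 2 mm. A picture is of the moment at which its call begins: read the wrist's pose just before it. camera_info takes no time and is no camera call.
- sign_off(): hands the job in, once; it reports no verdict.
The state is a dict: "t": time; "joints": joint angles; "joint_vel": joint speeds; "joint_efforts": joint torques, N m; "tool_pos": TCP position; "tool_rot": TCP orientation; "contact_force": force on the tool from outside, world axes, zero at the start; "moment": the same for the moment, N m; "opening": opening from 0.0 (shut) to 1.0 (fully open).
Only numpy, scipy, OpenCV 4.12 (cv2) and the standard library are available. Lean on these libraries where they do the work, as an engineer would, in place of code of your own. Each camera call takes 0.05 s, during which the arm holds its last target.

## Working session

There is one attempt and no reset: what is moved stays moved. The work goes in short steps, Python scripts to look and compute and a tool call to move; the robot and the scene stay as the last step left them, time stands still between calls to the robot, and variables do not carry over. Pictures are saved under pics/ and viewed, and the job is handed in when it is done.

Besides the shell and the picture viewer there is one more tool, called after "Emit:" as name([rows], argument=value, ...), one row to a line, values as JSON. move_arm: Moves the arm, as the interface text tells. Its arguments: {"type":"object","properties":{"rows":{"type":"array"}},"required":["rows"]}

```bash
mkdir -p pics; ls
python3 - <<'E'
from rig import *
import cv2
print(state())
for n in ("scene","side","wrist"):
    p,d=read_camera(n); cv2.imwrite(f"pics/{n}0.png",p[:,:,::-1]); 
    import numpy as np; np.save(f"pics/{n}0.npy",d)
    print(n,camera_info(n))
E
```

```text
pics
{'t': 0.0, 'joints': array([-1.38619006e+00,  3.26990806e-01, -1.93582121e-01,  1.05199228e+00,
        3.00457191e-06,  1.43660165e+00]), 'joint_vel': array([-0.00025722,  0.00022856, -0.00082945,  0.00040356, -0.00066508,
       -0.00111174]), 'joint_efforts': array([-1.79325110e-03, -4.43400371e+01,  2.62438810e+01,  1.53892109e-02,
       -2.14651945e-04,  5.31276484e-06]), 'tool_pos': array([ 172.3158171 , -521.83205558,  303.07683722]), 'tool_rot': array([-1.57254890e+00,  2.39639654e-04, -2.82279192e+00]), 'contact_force': array([0.48170438, 0.51229696, 0.26952297]), 'moment': array([ 0.04256859, -0.04402179,  0.0208181 ]), 'opening': 1.0011377643711656}
scene {'fx': 577.424710687889, 'fy': 577.424710687889, 'cx': 337.5690950415164, 'cy': 239.43836419588877, 'distortion': array([-0.17750078,  0.        ,  0.        ,  0.        ,  0.        ]), 'R': array([[ 0.54027072,  0.84129662, -0.01809816],
       [ 0.57646664, -0.38569668, -0.72036399],
       [-0.61302019,  0.37875859, -0.69336007]]), 't': array([-281.20049568, -248.68411775, 1528.33885663])}
side {'fx': 530.55983
[... 236 characters left out ...]
-0.22621137,  0.6248528 , -0.74725323],
       [ 0.26728401, -0.69787556, -0.66447646]]), 't': array([ 460.40871775,  144.59555467, 1183.18992538])}
wrist {'fx': 373.03226539516226, 'fy': 373.03226539516226, 'cx': 322.4986748039629, 'cy': 240.69115837793265, 'distortion': array([-0.02023138,  0.        ,  0.        ,  0.        ,  0.        ]), 'hand_eye': array([[-3.86147087e-05,  9.53733330e-01,  3.00653843e-01,
        -7.70083966e+01],
       [ 1.61211000e-04, -3.00653834e-01,  9.53733320e-01,
        -6.96692583e+01],
       [ 9.99999986e-01,  8.52968412e-05, -1.42142644e-04,
         7.74158296e-02],
       [ 0.00000000e+00,  0.00000000e+00,  0.00000000e+00,
         1.00000000e+00]])}
```

View pics/scene0.png

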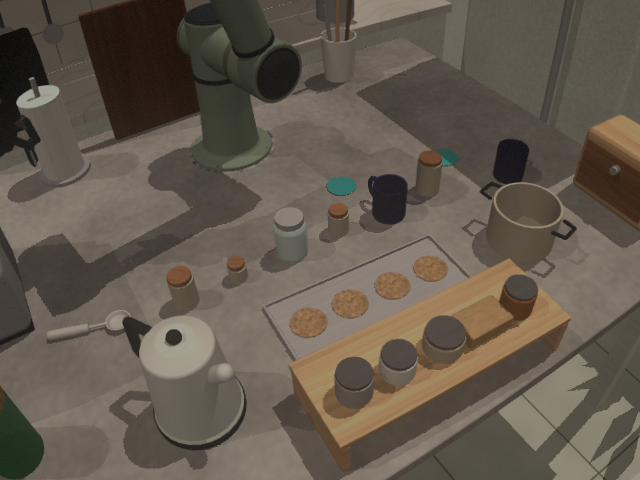

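View pics/side0.png

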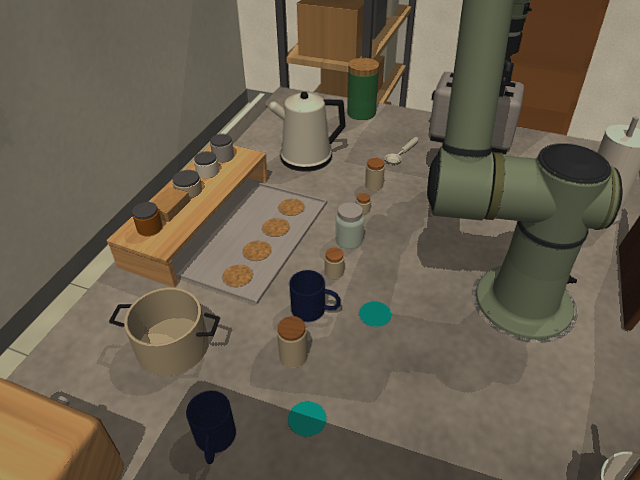

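View pics/wrist0.png

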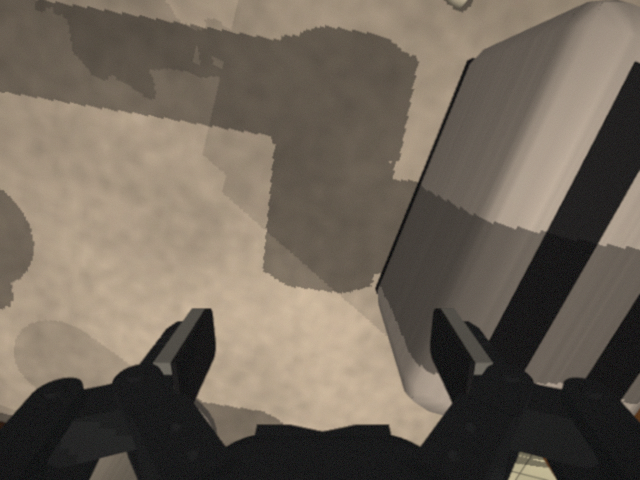

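The scene view shows the kettle at (195,380), at the -y end of the row. The mats are at (308,321), (350,303), (392,285) and (430,268).

- **Jar candidates:** brown-lidded jars at (182,287), (236,270), (338,220) and (428,172).
- **Possible mix-ups:** the sugar jar (290,233), the mugs (389,198) and (511,162), the spice jars on the shelf, and the turquoise discs (341,186) and (446,157).

Next I'll measure them.

```bash
cat > h.py <<'E'
import numpy as np, cv2
from rig import *
def cloud(n,d,info=None):
    i=info or camera_info(n); K=np.array([[i['fx'],0,i['cx']],[0,i['fy'],i['cy']],[0,0,1]])
    v,u=np.mgrid[0:480,0:640]; 
    p=cv2.undistortPoints(np.stack([u,v],-1).reshape(-1,1,2).astype(np.float64),K,i['distortion']).reshape(480,640,2)
    c=np.concatenate([p*d[...,None],d[...,None]],-1)
    return (c-i['t'])@i['R']
def circ(xy,r=None):
    from scipy.optimize import least_squares
    (a,b),rr=cv2.minEnclosingCircle(xy.astype(np.float32)); return np.array([a,b]),rr
E
python3 - <<'E'
from h import *
seeds={'scene':dict(j1=(180,274),j2=(236,262),j3=(338,210),j4=(430,158),sug=(289,216),mug=(389,186),k=(172,350),m1=(308,321),m2=(350,303),m3=(392,285),m4=(430,268)),
'side':dict(j1=(375,162),j2=(364,198),j3=(334,255),j4=(292,326),sug=(350,212),mug=(308,278),m1=(291,207),m2=(276,227),m3=(257,250),m4=(237,275))}
for n in seeds:
    p=cv2.imread(f'pics/{n}0.png'); d=np.load(f'pics/{n}0.npy'); W=cloud(n,d)
    for k,(u,v) in seeds[n].items():
        c0=p[v-2:v+3,u-2:u+3].reshape(-1,3).mean(0); z0=np.median(W[v-2:v+3,u-2:u+3,2])
        m=(abs(W[...,2]-z0)<4)&(d>0)
        if k[0]=='m' and k!='mug' : m&=(p[...,2].astype(int)-p[...,0]>38)
        m=m.astype(np.uint8); _,l=cv2.connectedComponents(m,connectivity=4)
        q=W[l==l[v,u]]; c,r=circ(q[:,:2])
        print(n,k,len(q),'z',q[:,2].mean().round(1),'mean',q[:,:2].mean(0).round(1),'enc',c.round(1),round(r,1))
E
```

```text
scene j1 334 z 80.1 mean [ 442.3 -309.4] enc [ 441.4 -309.4] 24.6
scene j2 190 z 45.2 mean [ 440.  -191.3] enc [ 438.  -190.3] 19.1
scene j3 208 z 62.0 mean [433.9  56.9] enc [434.   59.7] 23.4
scene j4 267 z 95.3 mean [432.5 311. ] enc [432.4 312.6] 31.3
scene sug 477 z 100.4 mean [436.1 -62.3] enc [434.4 -61.7] 31.5
scene mug 66 z 51.9 mean [426.1 203.4] enc [432.3 197.3] 28.3
scene k 1437 z 199.0 mean [ 683.3 -383.3] enc [ 679.9 -381.3] 41.4
scene m1 855 z 6.3 mean [ 622.6 -132.2] enc [ 621.3 -131. ] 37.6
scene m2 797 z 6.2 mean [627.8 -40.8] enc [625.7 -39.1] 37.7
scene m3 733 z 6.2 mean [635.5  56.2] enc [635.2  58.3] 37.9
scene m4 641 z 6.1 mean [641.1 149.6] enc [640.9 149.4] 37.1
side j1 143 z 78.7 mean [ 441.3 -301.9] enc [ 442. -304.] 26.0
side j2 95 z 44.3 mean [ 438.6 -184.8] enc [ 439.6 -188.1] 20.4
side j3 191 z 61.8 mean [433.9  64.5] enc [433.   62.4] 22.0
side j4 488 z 95.8 mean [430.4 318.6] enc [430.1 317.5] 27.6
side sug 304052 z -12.1 mean [ 623.1 -196.6] enc [ 601.5 -736.4] 1694.8
side mug 77 z 63.2 mean [461.2 162.4] enc [456.  178.5] 32.3
side m1 328 z 5.6 mean [ 623.4 -128.2] enc [ 624.9 -130.6] 39.1
side m2 391 z 6.0 mean [628.7 -36.3] enc [630.1 -37.1] 38.8
side m3 448 z 5.9 mean [636.1  61. ] enc [636.5  59.1] 37.7
side m4 507 z 6.1 mean [641.3 154.3] enc [642.6 154.4] 37.7
```

Run:
```python
from h import *
import rig
print([x for x in dir(rig) if x[0]!='_'])
for n in('scene','side'):
    d=np.load(f'pics/{n}0.npy');W=cloud(n,d)
    m=(d>0)&(W[...,2]>60)&(W[...,1]<-200)&(W[...,0]>480)&(W[...,0]<850)
    q=W[m]; print(n,q.min(0),q.max(0))
    m=(d>0)&(W[...,2]>20)&(W[...,2]<40)&(W[...,1]<-150)&(W[...,0]>530)&(W[...,0]<850); q=W[m];print(q.min(0),q.max(0))
    m=(d>0)&(W[...,2]>40)&(W[...,1]<-350)&(W[...,0]>0)&(W[...,0]<420); q=W[m];print('toaster',q.min(0),q.max(0))
    m=(d>0)&(W[...,2]>20)&(W[...,2]<140)&(abs(W[...,1])<200)&(W[...,0]>550)&(W[...,0]<950); q=W[m];print('shelf',q.min(0),q.max(0))
```

```text
['MotionError', 'camera_info', 'nose_length', 'read_camera', 'sign_off', 'state']
scene [ 581.3933509  -717.55206242   60.01928153] [ 849.9681742  -200.03123791  218.41095105]
[ 589.73859178 -736.64931796   20.00029151] [ 848.14046762 -229.54635796   39.96561278]
toaster [ 108.34421303 -666.40407903   40.05820706] [ 355.07212444 -448.96819364  418.26131288]
shelf [ 739.03014124 -199.99318496   76.34311387] [931.42613174 199.98928229 139.99644784]
side [  550.13828519 -1723.53516713    60.03802404] [ 849.80742402 -200.02673716  292.54633129]
[  530.18943085 -1955.6019456     20.02757756] [ 848.66821867 -209.38413648   39.93863281]
toaster [ 8.09262763e-03 -9.64476461e+02  4.00155979e+01] [ 363.9459981  -443.13591911  497.03411065]
shelf [ 737.48879136 -199.88132776   74.74691178] [931.26490881 199.97695394 139.99934164]
```

Emit:
move_arm([
  [[0,0.03,0.03,0.0,0,0,9],[0,0.065,0.055,0,0,0,18],[0,0.1,0.08,0,0,0,27],[0,0.135,0.105,0,0,0,36],[0,0.17,0.135,0,0,0,45],[0,0.2,0.16,0,0,0,54],[0,0.235,0.19,0,0,0,63],[0,0.268,0.216,0,0,0,71.7],[0,0.268,0.216,0,0,0,71.7],[0,0.268,0.216,0,0,0,71.7]],
])

```text
t: 1.4
tool_pos: [440.0, -305.9, 303.0]
tool_rot: [-1.573, 0.0, -1.572]
contact_force: [-0.4, -1.3, 0.2]
opening: 1.001
```

```bash
cat >> h.py <<'E'
from scipy.spatial.transform import Rotation as Ro
def wrist(tag):
    s=state(); i=camera_info('wrist'); p,d=read_camera('wrist')
    cv2.imwrite(f'pics/{tag}.png',p[:,:,::-1])
    T=np.eye(4);T[:3,:3]=Ro.from_euler('xyz',s['tool_rot']).as_matrix();T[:3,3]=s['tool_pos']
    M=T@i['hand_eye']; R=M[:3,:3].T; t=-R@M[:3,3]
    j=dict(i);j['R']=R;j['t']=t
    return s,p,d,cloud('wrist',d,j)
def top(W,d,xy,z,r):
    # points of the flat top near xy
    m=(d>0)&(abs(W[...,2]-z)<5)&(np.hypot(W[...,0]-xy[0],W[...,1]-xy[1])<r+14)
    q=W[m]
    if len(q)<20: print('few',len(q)); return
    c,rr=circ(q[:,:2]); print('n',len(q),'z',q[:,2].mean().round(1),'mean',q[:,:2].mean(0).round(1),'enc',c.round(1),round(rr,1),'ext',q.min(0).round(1)[:2],q.max(0).round(1)[:2])
E
python3 - <<'E'
from h import *
import rig
print(rig.nose_length)
s,p,d,W=wrist('w1'); top(W,d,(441,-306),80,26)
E
```

```text
72.6
n 2596 z 79.5 mean [ 440.9 -305.5] enc [ 440.9 -306.4] 23.9 ext [ 417.3 -330. ] [ 464.6 -282.6]
```

View pics/w1.png

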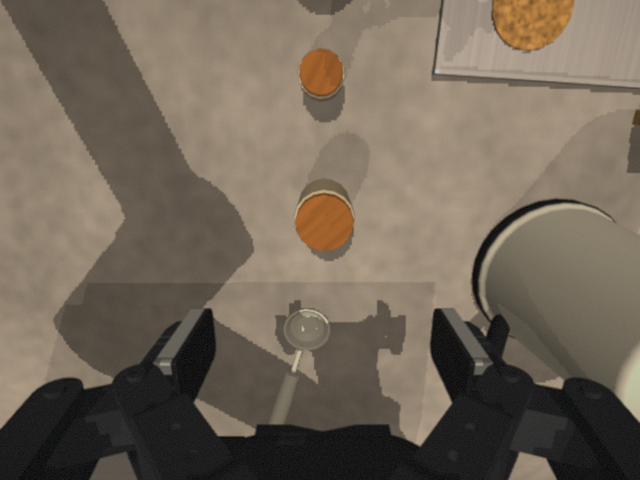

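The lid of C is at (325,222), matching the fixed cameras at (441,-306). I'm descending and gripping.

Emit:
move_arm([
  [[0,0.001,0,-0.05,0,0,0],[0,0.001,0,-0.1,0,0,0],[0,0.001,0,-0.14,0,0,0],[0,0.001,0,-0.17,0,0,0],[0,0.001,0,-0.19,0,0,0],[0,0.001,0,-0.199,0,0,0],[0,0.001,0,-0.199,0,0,0],[1,0.001,0,-0.199,0,0,0],[1,0.001,0,-0.199,0,0,0],[1,0.001,0,-0.199,0,0,0],[1,0.001,0,-0.199,0,0,0],[1,0.001,0,-0.199,0,0,0]],
])

```text
t: 2.95
tool_pos: [441.2, -306.8, 105.4]
tool_rot: [-1.572, -0.001, -1.573]
contact_force: [-2.3, 0.7, 5.4]
opening: 0.588
```

Emit:
move_arm([
  [[1,0,0,0,0,0,0],[1,0,0,0,0,0,0],[1,0,0,0.01,0,0,0],[1,0,0,0.03,0,0,0],[1,0,0,0.06,0,0,0],[1,0,0,0.1,0,0,0],[1,0,0,0.13,0,0,0],[1,0,0,0.14,0,0,0],[1,0,0,0.14,0,0,0]],
])

```text
t: 4.08
tool_pos: [441.3, -306.8, 245.6]
tool_rot: [-1.571, -0.002, -1.573]
contact_force: [-0.3, 0.6, -2.1]
opening: 0.592
```

Run:
```python
from h import *
s,p,d,W=wrist('w2'); print(s['tool_pos'],s['tool_rot'],s['contact_force'],s['opening']);
```

```text
[ 441.26470272 -306.84063839  245.59399209] [-1.57108193 -0.00199339 -1.57268451] [-0.26544827  0.6320446  -2.06263755] 0.5919189057953907
```

View pics/w2.png

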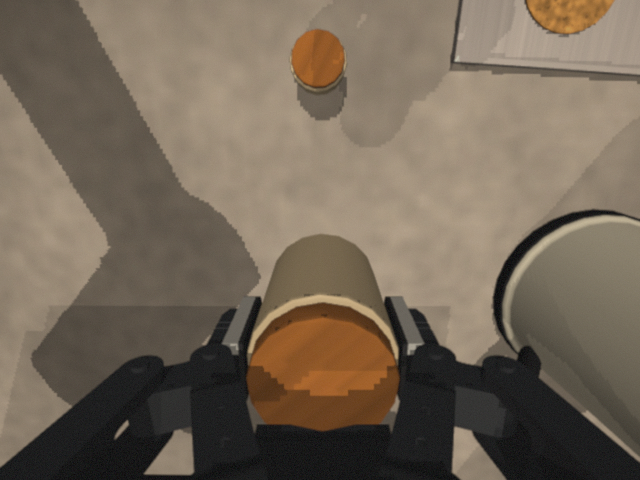

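C is held. I'm moving part-way, to where the wrist camera sees mats.

Emit:
move_arm([
  [[1,0.01,0.01,0,0,0,0],[1,0.035,0.032,0,0,0,0],[1,0.07,0.065,0,0,0,0],[1,0.1,0.095,0,0,0,0],[1,0.117,0.115,0,0,0,0],[1,0.12,0.12,0,0,0,0],[1,0.12,0.12,0,0,0,0],[1,0.12,0.12,0,0,0,0]],
])

```text
t: 5.12
tool_pos: [560.2, -187.0, 244.2]
tool_rot: [-1.573, -0.001, -1.574]
contact_force: [0.0, -0.2, -3.0]
opening: 0.592
```

```bash
cat >> h.py <<'E'
def mats(p,d,W):
    p=p.astype(int)
    m=(d>0)&(abs(W[...,2]-7)<7)&(p[...,0]-p[...,2]>45)
    n,l,st,ce=cv2.connectedComponentsWithStats(cv2.morphologyEx(m.astype(np.uint8),cv2.MORPH_OPEN,np.ones((3,3))))
    for k in range(1,n):
        if st[k,4]<300: continue
        q=W[l==k]; c,r=circ(q[:,:2]); print('mat',st[k],'z',q[:,2].mean().round(1),'mean',q[:,:2].mean(0).round(1),'enc',c.round(1),round(r,1))
E
python3 - <<'E'
from h import *
s,p,d,W=wrist('w3'); print(s['tool_pos'],s['contact_force']);mats(p,d,W)
E
```

```text
[ 560.19679108 -187.00137876  244.23731972] [ 0.04432336 -0.18766053 -3.01466359]
mat [ 366    0   98   73 5918] z 6.7 mean [627.7 -45.7] enc [628.6 -37.8] 36.4
mat [ 357  102   89   91 6349] z 6.6 mean [ 622.7 -128.8] enc [ 623.4 -129.7] 36.5
```

View pics/w3.png

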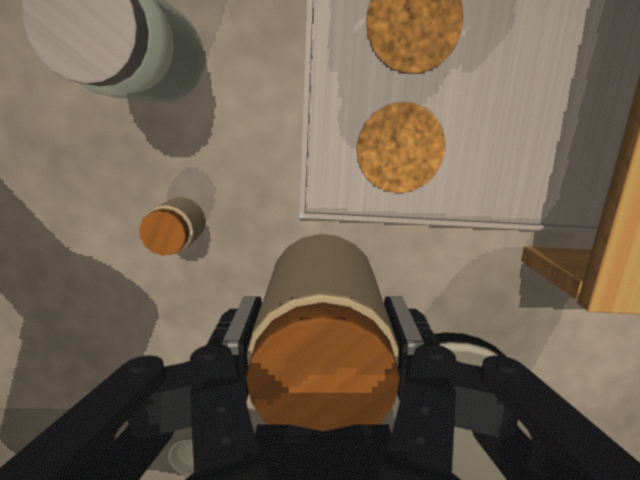

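The mats are at (400,147) and (415,20), giving mark4 ≈ (623,-129.5) and mark3 ≈ (628.5,-38). These agree with the fixed cameras. I'm taking C over mark3.

Emit:
move_arm([
  [[1,0.01,0.02,0,0,0,0],[1,0.03,0.06,0,0,0,0],[1,0.05,0.105,0,0,0,0],[1,0.063,0.136,0,0,0,0],[1,0.068,0.148,0,0,0,0],[1,0.068,0.148,-0.02,0,0,0],[1,0.068,0.148,-0.05,0,0,0],[1,0.068,0.148,-0.085,0,0,0],[1,0.068,0.148,-0.11,0,0,0],[1,0.068,0.148,-0.125,0,0,0],[1,0.068,0.148,-0.126,0,0,0],[1,0.068,0.148,-0.126,0,0,0]],
])

```text
t: 6.68
tool_pos: [628.9, -39.7, 119.5]
tool_rot: [-1.571, -0.001, -1.575]
contact_force: [0.2, 0.1, -2.5]
opening: 0.596
```

Run:
```python
from h import *
s,p,d,W=wrist('w4'); print(s['tool_pos'],s['tool_rot'],s['contact_force']);mats(p,d,W)
```

```text
[628.89849147 -39.65710531 119.46117903] [-1.57141889e+00 -1.10814272e-03 -1.57461271e+00] [ 0.20877836  0.08502322 -2.48739008]
mat [  257     0   159   155 19985] z 6.7 mean [635.4  58.6] enc [635.7  59. ] 36.4
mat [ 253  206  135   93 4671] z 6.6 mean [626.4 -20.3] enc [627.9 -38.4] 36.5
```

View pics/w4.png

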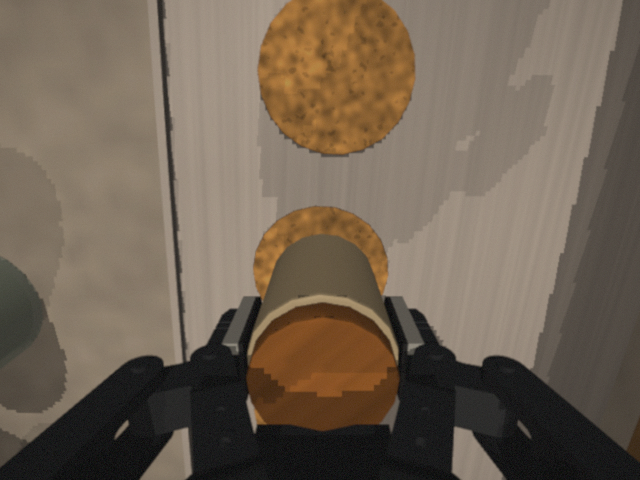

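Emit:
move_arm([
  [[1,-0.0005,0.001,-0.003,0,0,0],[1,-0.0005,0.001,-0.005,0,0,0],[1,-0.0005,0.001,-0.006,0,0,0],[1,-0.0005,0.001,-0.007,0,0,0],[1,-0.0005,0.001,-0.007,0,0,0]],
])

```text
t: 7.35
tool_pos: [628.5, -38.6, 112.6]
tool_rot: [-1.571, -0.001, -1.574]
contact_force: [0.4, -0.5, -2.3]
opening: 0.593
```

Emit:
move_arm([
  [[1,0,0,-0.001,0,0,0],[1,0,0,-0.001,0,0,0],[1,0,0,-0.001,0,0,0]],
])

```text
t: 7.72
tool_pos: [628.6, -38.6, 112.4]
tool_rot: [-1.571, -0.001, -1.574]
contact_force: [-2.1, 0.8, 5.1]
opening: 0.589
```

Contact (+7 N). Releasing and rising.

Emit:
move_arm([
  [[0.3,0,0,0,0,0,0],[0.2,0,0,0,0,0,0],[0,0,0,0,0,0,0],[0,0,0,0,0,0,0],[0,0,0,0,0,0,0],[0,0,0,0.03,0,0,0],[0,0,0,0.08,0,0,0],[0,0,0,0.135,0,0,0],[0,0,0,0.18,0,0,0],[0,0,0,0.19,0,0,0],[0,0,0,0.19,0,0,0]],
])

```text
t: 9.1
tool_pos: [628.7, -38.6, 302.6]
tool_rot: [-1.57, -0.001, -1.574]
contact_force: [-0.3, 0.6, -0.0]
opening: 1.002
```

Run:
```python
from h import *
s,p,d,W=wrist('w5'); print(s['tool_pos'],s['tool_rot'],s['contact_force'],s['opening']);mats(p,d,W); top(W,d,(628,-38),87,26)
```

```text
[628.67850739 -38.58213997 302.62733735] [-1.56978894e+00 -1.48715263e-03 -1.57434888e+00] [-0.29252906  0.61637539 -0.03429906] 1.0018210984879403
mat [ 298    0   76   30 1647] z 6.7 mean [641.1 130.5] enc [641.  139.5] 32.3
mat [ 291   58   77   82 4982] z 6.7 mean [635.5  59.5] enc [635.5  58.9] 36.1
mat [ 286  167   72   49 1178] z 6.7 mean [626.4 -20.6] enc [628. -38.] 36.1
mat [ 284  256   67   61 3177] z 6.5 mean [ 622.8 -128.8] enc [ 623.1 -130.5] 36.9
n 2712 z 86.5 mean [628.7 -37.3] enc [628.7 -38.1] 23.9 ext [605.4 -61.4] [652.6 -14.6]
```

View pics/w5.png

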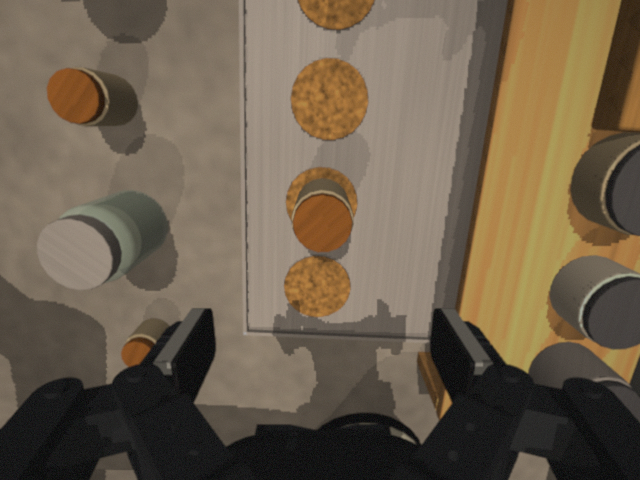

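C stands centred: lid (628.7,-38.1) against mat (628,-38), top at 86.5. Next is D.

Emit:
move_arm([
  [[0,-0.01,0.02,0,0,0,0],[0,-0.032,0.057,0,0,0,0],[0,-0.06,0.105,0,0,0,0],[0,-0.088,0.155,0,0,0,0],[0,-0.115,0.205,0,0,0,0],[0,-0.142,0.252,0,0,0,0],[0,-0.168,0.298,0,0,0,0],[0,-0.187,0.332,0,0,0,0],[0,-0.197,0.35,0,0,0,0],[0,-0.198,0.353,0,0,0,0],[0,-0.198,0.353,0,0,0,0],[0,-0.198,0.353,0,0,0,0]],
])

```text
t: 10.65
tool_pos: [430.3, 313.8, 300.9]
tool_rot: [-1.573, -0.002, -1.576]
contact_force: [0.0, 0.4, -0.1]
opening: 0.999
```

Run:
```python
from h import *
s,p,d,W=wrist('w6'); print(s['tool_pos'],s['tool_rot'],s['contact_force'],s['opening']);top(W,d,(431,315),97,29)
```

```text
[430.32676371 313.77122069 300.94812712] [-1.57258510e+00 -1.54648499e-03 -1.57554119e+00] [ 0.04443873  0.36640928 -0.07278531] 0.998521781265988
n 3723 z 96.5 mean [431.2 316.9] enc [431.  315.9] 26.8 ext [404.7 289.3] [457.3 342.6]
```

View pics/w6.png

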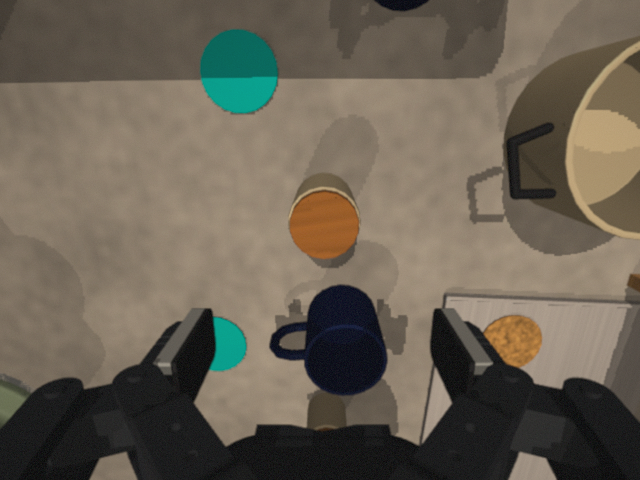

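Emit:
move_arm([
  [[0,0.001,0.002,-0.05,0,0,0],[0,0.001,0.002,-0.095,0,0,0],[0,0.001,0.002,-0.13,0,0,0],[0,0.001,0.002,-0.16,0,0,0],[0,0.001,0.002,-0.178,0,0,0],[0,0.001,0.002,-0.183,0,0,0],[0,0.001,0.002,-0.183,0,0,0],[1,0.001,0.002,-0.183,0,0,0],[1,0.001,0.002,-0.183,0,0,0],[1,0.001,0.002,-0.183,0,0,0],[1,0.001,0.002,-0.183,0,0,0],[1,0.001,0.002,-0.183,0,0,0]],
])

```text
t: 12.2
tool_pos: [431.9, 316.0, 119.2]
tool_rot: [-1.571, -0.001, -1.576]
contact_force: [-1.1, -0.7, 5.8]
opening: 0.665
```

Emit:
move_arm([
  [[1,0,0,0,0,0,0],[1,0,0,0,0,0,0],[1,0,0,0.01,0,0,0],[1,0,0,0.03,0,0,0],[1,0,0,0.06,0,0,0],[1,0,0,0.1,0,0,0],[1,0,0,0.13,0,0,0],[1,0,0,0.14,0,0,0],[1,0,0,0.14,0,0,0]],
])

```text
t: 13.32
tool_pos: [431.9, 316.0, 259.3]
tool_rot: [-1.57, -0.0, -1.576]
contact_force: [-0.2, -0.5, -3.2]
opening: 0.665
```

Emit:
move_arm([
  [[1,0.006,-0.014,0,0,0,0],[1,0.021,-0.05,0,0,0,0],[1,0.041,-0.095,0,0,0,0],[1,0.062,-0.145,0,0,0,0],[1,0.083,-0.195,0,0,0,0],[1,0.105,-0.245,0,0,0,0],[1,0.126,-0.295,0,0,0,0],[1,0.148,-0.345,0,0,0,0],[1,0.168,-0.393,0,0,0,0],[1,0.182,-0.425,0,0,0,0],[1,0.19,-0.443,0,0,0,0],[1,0.191,-0.4455,0,0,0,0]],
])

```text
t: 14.82
tool_pos: [622.5, -130.5, 258.1]
tool_rot: [-1.572, 0.0, -1.577]
contact_force: [-1.0, 1.0, -2.4]
opening: 0.661
```

Emit:
move_arm([
  [[1,0,0,0,0,0,0],[1,0,0,-0.02,0,0,0],[1,0,0,-0.05,0,0,0],[1,0,0,-0.085,0,0,0],[1,0,0,-0.11,0,0,0],[1,0,0,-0.12,0,0,0],[1,0,0,-0.125,0,0,0],[1,0,0,-0.125,0,0,0]],
])

```text
t: 15.82
tool_pos: [622.9, -130.2, 133.8]
tool_rot: [-1.571, 0.0, -1.577]
contact_force: [0.3, 0.2, -2.4]
opening: 0.659
```

Run:
```python
from h import *
s,p,d,W=wrist('w7'); print(s['tool_pos'],s['tool_rot'],s['contact_force'],s['opening']);mats(p,d,W)
```

```text
[ 622.93399263 -130.22750838  133.83915397] [-1.57110847e+00  5.51636435e-05 -1.57671269e+00] [ 0.34113563  0.18380993 -2.41645186] 0.6591916576376963
mat [261 102  96  62 750] z 6.6 mean [612.  -63.4] enc [616.9 -56.8] 27.6
mat [ 259  204  127   74 2814] z 6.6 mean [ 622.5 -109.4] enc [ 622.9 -129.9] 36.4
```

View pics/w7.png

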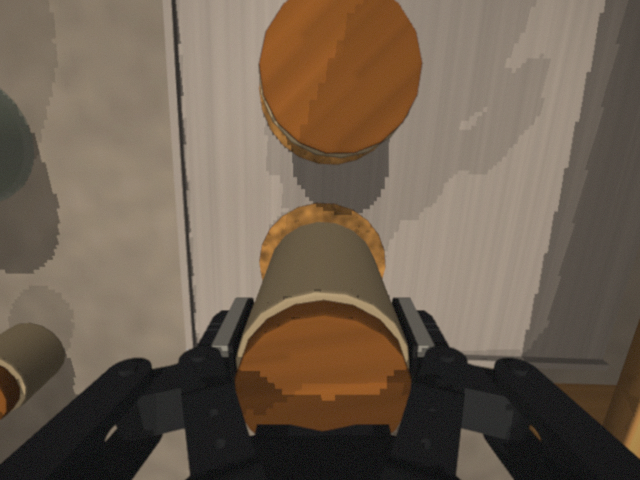

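D is aligned over mark4 (visible mat arc at (322,230)). Lowering.

Emit:
move_arm([
  [[1,0,0.0005,-0.003,0,0,0],[1,0,0.0005,-0.005,0,0,0],[1,0,0.0005,-0.006,0,0,0],[1,0,0.0005,-0.007,0,0,0],[1,0,0.0005,-0.007,0,0,0]],
])

```text
t: 16.5
tool_pos: [623.0, -129.9, 127.0]
tool_rot: [-1.571, -0.0, -1.577]
contact_force: [0.3, 0.9, -2.7]
opening: 0.666
```

Emit:
move_arm([
  [[1,0,0,-0.001,0,0,0],[1,0,0,-0.001,0,0,0],[1,0,0,-0.001,0,0,0]],
])

```text
t: 16.88
tool_pos: [623.1, -130.0, 126.3]
tool_rot: [-1.57, -0.0, -1.577]
contact_force: [-0.7, 0.1, 0.4]
opening: 0.662
```

Emit:
move_arm([
  [[1,0,0,-0.0005,0,0,0],[1,0,0,-0.0005,0,0,0]],
])

```text
t: 17.12
tool_pos: [623.1, -130.0, 126.2]
tool_rot: [-1.57, -0.0, -1.577]
contact_force: [-2.0, 0.3, 5.0]
opening: 0.657
```

Emit:
move_arm([
  [[0.2,0,0,0,0,0,0],[0.1,0,0,0,0,0,0],[0,0,0,0,0,0,0],[0,0,0,0,0,0,0],[0,0,0,0,0,0,0],[0,0,0,0.03,0,0,0],[0,0,0,0.08,0,0,0],[0,0,0,0.13,0,0,0],[0,0,0,0.165,0,0,0],[0,0,0,0.175,0,0,0],[0,0,0,0.175,0,0,0]],
])

```text
t: 18.5
tool_pos: [623.2, -130.0, 301.1]
tool_rot: [-1.57, -0.0, -1.577]
contact_force: [0.3, 0.2, -0.7]
opening: 0.999
```

Run:
```python
from h import *
s,p,d,W=wrist('w8'); print(s['tool_pos'],s['tool_rot'],s['contact_force'],s['opening']);mats(p,d,W); top(W,d,(628,-38),87,26); top(W,d,(623,-130),104,29)
```

```text
[ 623.15927135 -130.01701021  301.108465  ] [-1.56994728e+00 -3.99157095e-04 -1.57697106e+00] [ 0.29126703  0.22693741 -0.74787549] 0.9987126456325011
mat [ 296    0   79   33 1908] z 6.7 mean [635.3  37.9] enc [635.5  48.1] 33.6
mat [288  67  56  79 727] z 6.6 mean [608.5 -47.4] enc [625.9 -38.2] 35.3
mat [286 168  72  41 806] z 6.7 mean [ 621.7 -109.8] enc [ 622.6 -129. ] 35.9
n 3582 z 86.6 mean [628.7 -38.1] enc [628.7 -38.3] 24.0 ext [604.9 -61.5] [652.6 -14.6]
n 3868 z 103.5 mean [ 623.  -129.1] enc [ 623.  -130.3] 27.0 ext [ 596.7 -156.7] [ 649.5 -103.5]
```

View pics/w8.png

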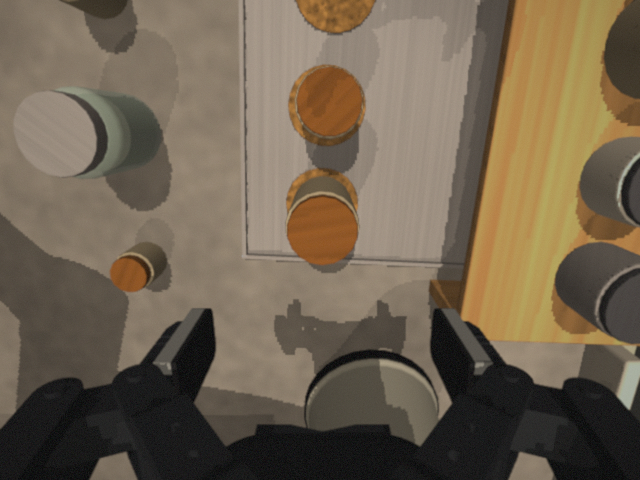

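D is in place at (623,-130.3) on mark4. Next is A.

Emit:
move_arm([
  [[0,-0.015,-0.005,0,0,0,0],[0,-0.05,-0.016,0,0,0,0],[0,-0.095,-0.03,0,0,0,0],[0,-0.14,-0.045,0,0,0,0],[0,-0.172,-0.055,0,0,0,0],[0,-0.184,-0.059,0,0,0,0],[0,-0.184,-0.059,0,0,0,0],[0,-0.184,-0.059,0,0,0,0]],
])

```text
t: 19.55
tool_pos: [439.6, -188.8, 299.6]
tool_rot: [-1.572, 0.001, -1.576]
contact_force: [0.6, -0.2, 0.8]
opening: 0.998
```

Run:
```python
from h import *
s,p,d,W=wrist('w9'); print(s['tool_pos'],s['tool_rot'],s['contact_force'],s['opening']);top(W,d,(439,-189),46,20);top(W,d,(436,-62),101,35)
```

```text
[ 439.61368299 -188.76789644  299.61348585] [-1.57166755e+00  5.05803603e-04 -1.57633950e+00] [ 0.61721587 -0.19778054  0.76901992] 0.9976094500765245
n 1216 z 45.4 mean [ 438.4 -188.1] enc [ 438.5 -188.7] 18.0 ext [ 421.1 -205.9] [ 456.1 -170.7]
n 6741 z 100.6 mean [434.8 -60.6] enc [434.5 -58.9] 30.4 ext [404.7 -88.9] [464.8 -36.1]
```

View pics/w9.png

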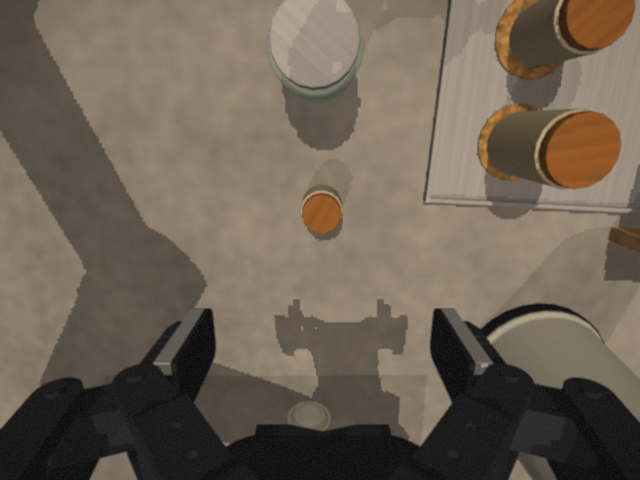

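Emit:
move_arm([
  [[0,-0.001,0,-0.05,0,0,0],[0,-0.001,0,-0.1,0,0,0],[0,-0.001,0,-0.145,0,0,0],[0,-0.001,0,-0.18,0,0,0],[0,-0.001,0,-0.203,0,0,0],[0,-0.001,0,-0.213,0,0,0],[0,-0.001,0,-0.216,0,0,0],[0,-0.001,0,-0.216,0,0,0]],
])

```text
t: 20.6
tool_pos: [439.3, -188.9, 84.2]
tool_rot: [-1.571, -0.0, -1.576]
contact_force: [0.0, -0.4, -0.6]
opening: 1.005
```

Emit:
move_arm([
  [[1,0,0,0,0,0,0],[1,0,0,0,0,0,0],[1,0,0,0,0,0,0],[1,0,0,0,0,0,0],[1,0,0,0,0,0,0],[1,0,0,0,0,0,0]],
])

```text
t: 21.35
tool_pos: [439.6, -189.1, 85.1]
tool_rot: [-1.57, -0.001, -1.576]
contact_force: [-1.6, -0.1, 7.5]
opening: 0.441
```

Emit:
move_arm([
  [[1,0,0,0,0,0,0],[1,0,0,0.01,0,0,0],[1,0,0,0.03,0,0,0],[1,0,0,0.06,0,0,0],[1,0,0,0.1,0,0,0],[1,0,0,0.14,0,0,0],[1,0,0,0.16,0,0,0],[1,0,0,0.16,0,0,0]],
])

```text
t: 22.35
tool_pos: [440.4, -189.6, 246.9]
tool_rot: [-1.566, -0.003, -1.576]
contact_force: [0.7, -0.3, -0.9]
opening: 0.442
```

Emit:
move_arm([
  [[1,0.01,0.017,0,0,0,0],[1,0.03,0.05,0,0,0,0],[1,0.057,0.095,0,0,0,0],[1,0.085,0.145,0,0,0,0],[1,0.113,0.193,0,0,0,0],[1,0.142,0.242,0,0,0,0],[1,0.17,0.288,0,0,0,0],[1,0.19,0.322,0,0,0,0],[1,0.2,0.338,0,0,0,0],[1,0.201,0.341,0,0,0,0],[1,0.201,0.341,0,0,0,0]],
])

```text
t: 23.72
tool_pos: [640.6, 150.9, 245.8]
tool_rot: [-1.569, -0.003, -1.576]
contact_force: [0.6, -0.4, -0.6]
opening: 0.448
```

Emit:
move_arm([
  [[1,0,0,-0.01,0,0,0],[1,0,0,-0.04,0,0,0],[1,0,0,-0.08,0,0,0],[1,0,0,-0.115,0,0,0],[1,0,0,-0.135,0,0,0],[1,0,0,-0.14,0,0,0],[1,0,0,-0.14,0,0,0]],
])

```text
t: 24.6
tool_pos: [640.5, 150.4, 105.9]
tool_rot: [-1.569, -0.004, -1.577]
contact_force: [0.1, 0.1, -0.2]
opening: 0.446
```

Run:
```python
from h import *
s,p,d,W=wrist('w10'); print(s['tool_pos'],s['tool_rot'],s['contact_force'],s['opening']);mats(p,d,W)
```

```text
[640.513026   150.37721801 105.87543589] [-1.56886386 -0.00353569 -1.57661669] [ 0.14793839  0.1448126  -0.2488838 ] 0.4458397726519767
mat [ 251  210  145   91 7766] z 6.6 mean [641.4 168.1] enc [641.  152.2] 36.5
mat [ 261  387  115   44 3243] z 6.6 mean [636.2  74.2] enc [638.   72.4] 32.6
```

View pics/w10.png

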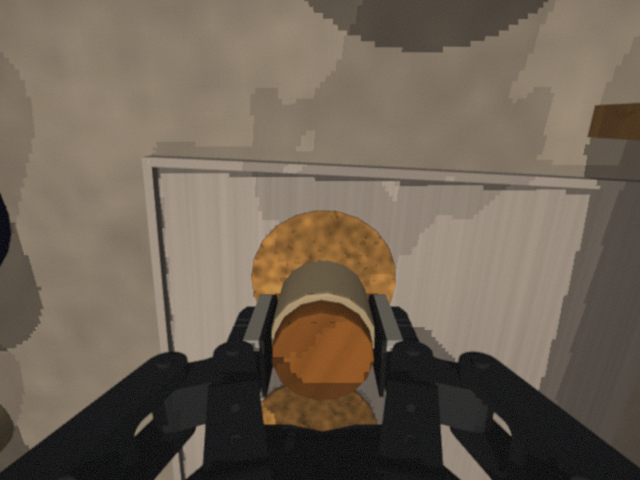

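Emit:
move_arm([
  [[1,0.0005,0.0015,-0.004,0,0,0],[1,0.0005,0.0015,-0.008,0,0,0],[1,0.0005,0.0015,-0.011,0,0,0],[1,0.0005,0.0015,-0.0125,0,0,0],[1,0.0005,0.0015,-0.013,0,0,0],[1,0.0005,0.0015,-0.013,0,0,0]],
])

```text
t: 25.4
tool_pos: [641.6, 152.1, 93.6]
tool_rot: [-1.568, -0.003, -1.576]
contact_force: [-0.0, 0.8, -0.6]
opening: 0.445
```

Emit:
move_arm([
  [[1,0,0,-0.0005,0,0,0],[1,0,0,-0.001,0,0,0],[1,0,0,-0.001,0,0,0]],
])

```text
t: 25.78
tool_pos: [641.5, 152.1, 92.5]
tool_rot: [-1.568, -0.003, -1.576]
contact_force: [-0.6, -0.3, 0.1]
opening: 0.446
```

Emit:
move_arm([
  [[1,-0.0003,0,-0.0005,0,0,0],[1,-0.0003,0,-0.0007,0,0,0],[1,-0.0003,0,-0.0007,0,0,0]],
])

```text
t: 26.15
tool_pos: [641.4, 152.1, 92.2]
tool_rot: [-1.567, -0.003, -1.576]
contact_force: [-0.6, 0.1, 1.7]
opening: 0.445
```

Emit:
move_arm([
  [[0.45,0,0,0,0,0,0],[0.3,0,0,0,0,0,0],[0.1,0,0,0,0,0,0],[0,0,0,0,0,0,0],[0,0,0,0,0,0,0],[0,0,0,0.03,0,0,0],[0,0,0,0.08,0,0,0],[0,0,0,0.13,0,0,0],[0,0,0,0.18,0,0,0],[0,0,0,0.208,0,0,0],[0,0,0,0.208,0,0,0]],
])

```text
t: 27.52
tool_pos: [642.7, 152.2, 303.3]
tool_rot: [-1.562, -0.003, -1.576]
contact_force: [0.1, -0.5, -0.2]
opening: 0.998
```

Run:
```python
from h import *
s,p,d,W=wrist('w11'); print(s['tool_pos'],s['tool_rot'],s['contact_force'],s['opening']);mats(p,d,W);top(W,d,(641,152),53,20)
```

```text
[642.65433618 152.23920475 303.26265568] [-1.56154803 -0.00266504 -1.57642949] [ 0.07553934 -0.54235286 -0.16710974] 0.9977180887390684
mat [ 283  167   72   70 2301] z 6.6 mean [641.  159.1] enc [641.5 152.3] 36.3
mat [ 281  257   67   62 3163] z 6.5 mean [635.7  59.9] enc [636.   58.1] 36.8
mat [278 339  34  40 464] z 6.6 mean [607.5 -22.9] enc [613.7 -29.6] 32.3
n 1237 z 52.5 mean [641.7 152.9] enc [641.8 152.1] 17.9 ext [624.3 135.1] [658.9 169.8]
```

View pics/w11.png

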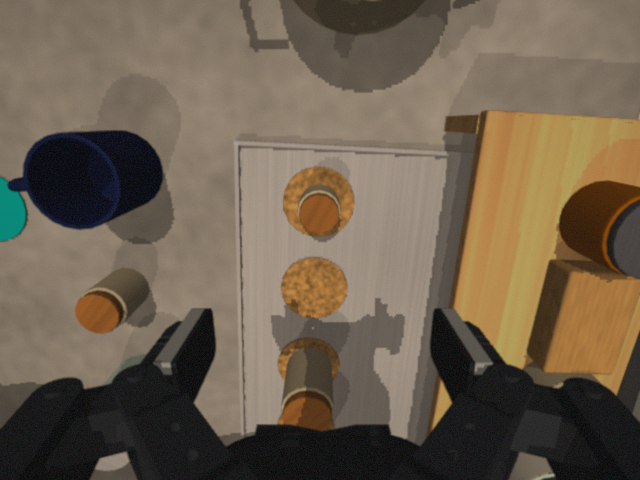

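A is on mark1. Next is B, with a small tilt correction.

Emit:
move_arm([
  [[0,-0.02,-0.008,0,0,0.5,0],[0,-0.055,-0.024,0,0,0.5,0],[0,-0.1,-0.044,0,0,0.5,0],[0,-0.145,-0.063,0,0,0.5,0],[0,-0.185,-0.08,0,0,0.5,0],[0,-0.205,-0.089,0,0,0.5,0],[0,-0.209,-0.091,0,0,0.5,0],[0,-0.209,-0.091,0,0,0.5,0],[0,-0.209,-0.091,0,0,0.5,0]],
])

```text
t: 28.7
tool_pos: [433.6, 61.3, 300.7]
tool_rot: [-1.574, -0.003, -1.576]
contact_force: [0.6, -0.4, -0.1]
opening: 0.998
```

Run:
```python
from h import *
s,p,d,W=wrist('w12'); print(s['tool_pos'],s['tool_rot'],s['contact_force'],s['opening']);top(W,d,(433.5,61),63,23)
m=(d>0)&(W[...,2]>20)&(W[...,2]<82)&(W[...,1]>120)&(W[...,1]<250)&(W[...,0]<480); print(W[m].min(0),W[m].max(0))
```

```text
[433.60029881  61.33253693 300.67358515] [-1.5738958  -0.00304579 -1.57611608] [ 0.57011334 -0.42633867 -0.14638671] 0.9980876708646284
n 1806 z 62.5 mean [433.1  61.3] enc [433.1  60.2] 21.0 ext [412.9  39.9] [454.   81.1]
[376.31387256 148.21237508  20.00535919] [479.99578505 220.9275385   81.97692512]
```

View pics/w12.png

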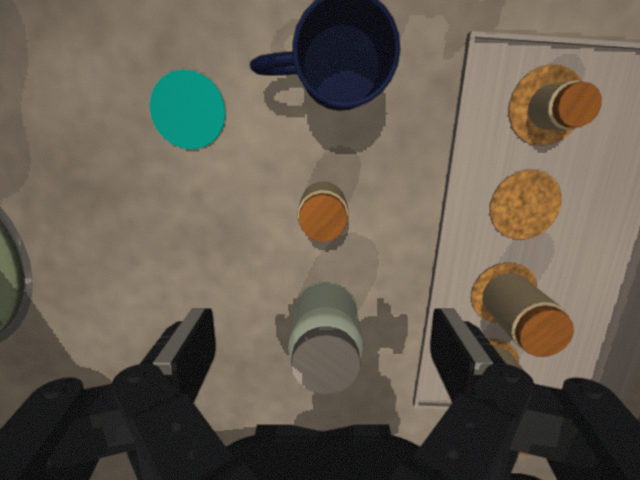

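Emit:
move_arm([
  [[0,-0.0005,-0.001,-0.05,0,0,0],[0,-0.0005,-0.001,-0.1,0,0,0],[0,-0.0005,-0.001,-0.145,0,0,0],[0,-0.0005,-0.001,-0.18,0,0,0],[0,-0.0005,-0.001,-0.2,0,0,0],[0,-0.0005,-0.001,-0.208,0,0,0],[0,-0.0005,-0.001,-0.21,0,0,0],[0,-0.0005,-0.001,-0.21,0,0,0]],
])

```text
t: 29.75
tool_pos: [433.7, 60.4, 91.2]
tool_rot: [-1.573, -0.003, -1.576]
contact_force: [0.1, 0.2, 0.2]
opening: 1.001
```

Emit:
move_arm([
  [[1,0,0,0,0,0,0],[1,0,0,0,0,0,0],[1,0,0,0,0,0,0],[1,0,0,0,0,0,0],[1,0,0,0,0,0,0],[1,0,0,0,0,0,0]],
])

```text
t: 30.5
tool_pos: [434.1, 60.4, 92.1]
tool_rot: [-1.572, -0.003, -1.576]
contact_force: [-1.5, 0.1, 7.9]
opening: 0.521
```

Emit:
move_arm([
  [[1,0,0,0,0,0,0],[1,0,0,0.01,0,0,0],[1,0,0,0.03,0,0,0],[1,0,0,0.06,0,0,0],[1,0,0,0.1,0,0,0],[1,0,0,0.14,0,0,0],[1,0,0,0.16,0,0,0],[1,0,0,0.16,0,0,0]],
])

```text
t: 31.5
tool_pos: [435.0, 60.4, 253.9]
tool_rot: [-1.568, -0.003, -1.576]
contact_force: [0.8, 0.1, -1.9]
opening: 0.524
```

Emit:
move_arm([
  [[1,0.02,0,0,0,0.1,0],[1,0.055,0,0,0,0.1,0],[1,0.1,-0.001,0,0,0.1,0],[1,0.145,-0.001,0,0,0.1,0],[1,0.18,-0.001,0,0,0.1,0],[1,0.197,-0.001,0,0,0.1,0],[1,0.2005,-0.001,0,0,0.1,0],[1,0.2005,-0.001,0,0,0.1,0],[1,0.2005,-0.001,0,0,0.1,0]],
])

```text
t: 32.62
tool_pos: [634.5, 59.5, 253.6]
tool_rot: [-1.571, -0.003, -1.576]
contact_force: [0.2, -0.1, 0.0]
opening: 0.522
```

Emit:
move_arm([
  [[1,0,0,-0.01,0,0,0],[1,0,0,-0.04,0,0,0],[1,0,0,-0.08,0,0,0],[1,0,0,-0.115,0,0,0],[1,0,0,-0.135,0,0,0],[1,0,0,-0.142,0,0,0],[1,0,0,-0.142,0,0,0]],
])

```text
t: 33.5
tool_pos: [634.2, 59.5, 111.5]
tool_rot: [-1.571, -0.003, -1.576]
contact_force: [0.9, 1.0, -1.5]
opening: 0.523
```

Run:
```python
from h import *
s,p,d,W=wrist('w13'); print(s['tool_pos'],s['tool_rot'],s['contact_force'],s['opening']);mats(p,d,W)
```

```text
[634.22312481  59.46093653 111.4867798 ] [-1.57115173 -0.00323107 -1.57581711] [ 0.90009279  1.01604724 -1.48455077] 0.5227382078497119
mat [  255     0   165   166 10500] z 6.7 mean [638.5 151.6] enc [641.4 153. ] 36.6
mat [ 255  214  140   82 5695] z 6.6 mean [636.3  76.2] enc [635.6  58.4] 36.3
mat [256 401  23  23 366] z 6.6 mean [601.2 -24. ] enc [600.3 -23.5] 8.6
```

View pics/w13.png

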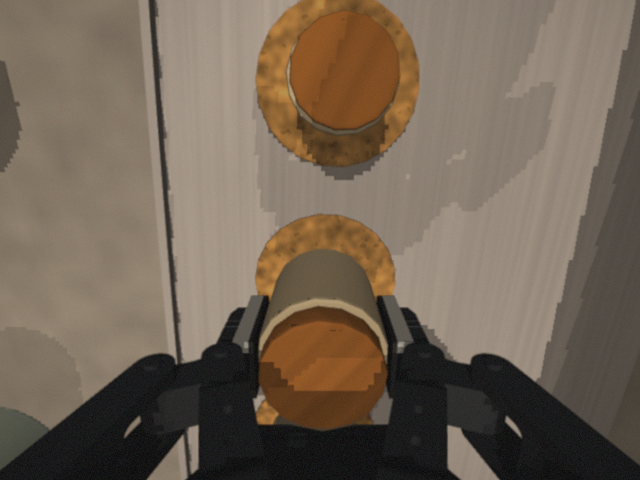

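Emit:
move_arm([
  [[1,0.001,-0.0005,-0.004,0,0,0],[1,0.001,-0.0005,-0.008,0,0,0],[1,0.001,-0.0005,-0.0105,0,0,0],[1,0.001,-0.0005,-0.0115,0,0,0],[1,0.001,-0.0005,-0.0118,0,0,0],[1,0.001,-0.0005,-0.0118,0,0,0]],
])

```text
t: 34.3
tool_pos: [635.8, 59.0, 100.5]
tool_rot: [-1.57, -0.003, -1.576]
contact_force: [-0.3, -0.1, -0.7]
opening: 0.525
```

Emit:
move_arm([
  [[1,0,0,-0.0005,0,0,0],[1,0,0,-0.001,0,0,0],[1,0,0,-0.001,0,0,0]],
])

```text
t: 34.67
tool_pos: [635.8, 59.0, 99.4]
tool_rot: [-1.57, -0.003, -1.576]
contact_force: [0.0, 0.8, 0.0]
opening: 0.517
```

Emit:
move_arm([
  [[1,0,0,-0.0004,0,0,0],[1,0,0,-0.0006,0,0,0],[1,0,0,-0.0006,0,0,0]],
])

```text
t: 35.05
tool_pos: [635.8, 59.0, 99.2]
tool_rot: [-1.57, -0.003, -1.576]
contact_force: [-1.0, -0.0, 3.6]
opening: 0.52
```

Contact. Releasing and lifting clear.

Emit:
move_arm([
  [[0.4,0,0,0,0,0,0],[0.25,0,0,0,0,0,0],[0.1,0,0,0,0,0,0],[0,0,0,0,0,0,0],[0,0,0,0,0,0,0],[0,0,0,0.03,0,0,0],[0,0,0,0.08,0,0,0],[0,0,0,0.13,0,0,0],[0,0,0,0.18,0,0,0],[0,0,0,0.205,0,0,0],[0,0,0,0.205,0,0,0]],
])

```text
t: 36.42
tool_pos: [637.0, 59.0, 306.8]
tool_rot: [-1.565, -0.003, -1.576]
contact_force: [-0.3, 0.0, 0.1]
opening: 1.002
```

Run:
```python
from h import *
s,p,d,W=wrist('w14'); print(s['tool_pos'],s['contact_force'],s['opening']);mats(p,d,W);top(W,d,(641,152),53,20);top(W,d,(636,59),70,23);top(W,d,(628,-38),87,26)
```

```text
[636.97297958  58.97637937 306.8092225 ] [-0.30817753  0.00311082  0.11131555] 1.0017467270080493
mat [ 286   62   77   81 3004] z 6.6 mean [640.7 153.6] enc [641.4 152.9] 36.0
mat [ 284  167   71   58 1543] z 6.6 mean [634.9  72.4] enc [635.5  58.6] 36.2
mat [ 280  259   66   45 1042] z 6.6 mean [627.3 -22.3] enc [628.  -37.8] 36.3
n 1525 z 52.6 mean [641.7 152.1] enc [641.6 151.8] 17.9 ext [623.9 134.5] [659.4 169.4]
n 1826 z 69.4 mean [636.1  59.9] enc [636.2  59.1] 20.9 ext [616.   38.5] [656.9  79.9]
n 2063 z 86.4 mean [628.8 -36.5] enc [628.7 -38.3] 24.3 ext [605.5 -61.4] [652.7 -14.4]
```

Emit:
move_arm([
  [[0,-0.03,0,0,0,0,0],[0,-0.07,0,0.01,0,0,0],[0,-0.11,0,0.02,0,0,0],[0,-0.15,0,0.03,0,0,0],[0,-0.19,0,0.04,0,0,0],[0,-0.21,0,0.05,0,0,0],[0,-0.22,0,0.05,0,0,0],[0,-0.22,0,0.05,0,0,0]],
])

```text
t: 37.48
tool_pos: [415.7, 59.0, 353.7]
tool_rot: [-1.569, -0.003, -1.576]
contact_force: [-0.9, -0.5, -0.2]
opening: 1.001
```

Run:
```python
from h import *
for n in ("scene","side"):
    p,d=read_camera(n); cv2.imwrite(f"pics/{n}F.png",p[:,:,::-1]); W=cloud(n,d); print(n)
    for a in [((641,152),53,20),((636,59),70,23),((628,-38),87,26),((623,-130),104,29),((436,-62),101,35)]: top(W,d,*a)
```

```text
scene
n 183 z 51.9 mean [642.4 148.5] enc [642.7 150.2] 19.5 ext [623.3 132.2] [660.5 167.5]
n 287 z 69.1 mean [637.3  55.4] enc [635.4  55.1] 22.9 ext [614.9  35.2] [658.2  75.9]
n 408 z 86.2 mean [629.8 -41.7] enc [628.  -41.8] 25.6 ext [604.9 -64.6] [653.4 -17.7]
n 567 z 103.3 mean [ 624.2 -133.8] enc [ 623.2 -133.6] 28.2 ext [ 595.7 -159.7] [ 650.6 -106. ]
n 481 z 100.4 mean [436.2 -62.5] enc [435.9 -62.4] 32.1 ext [403.9 -90.9] [466.1 -32.6]
side
n 147 z 51.8 mean [639.8 154.6] enc [641.  154.5] 19.3 ext [621.9 137.3] [660.2 171.7]
n 159 z 68.8 mean [635.1  62.1] enc [636.3  61. ] 21.8 ext [616.4  40.2] [655.8  82. ]
n 181 z 85.8 mean [628.3 -35.2] enc [631.  -35.3] 25.7 ext [606.3 -60.8] [650.8 -11.4]
n 215 z 102.6 mean [ 622.9 -126.1] enc [ 623.6 -128.3] 29.9 ext [ 596.9 -155.6] [650.2 -98.5]
n 322 z 99.9 mean [435.2 -55. ] enc [436.7 -55.7] 31.0 ext [405.9 -85.2] [465.3 -27.1]
```

View pics/sceneF.png

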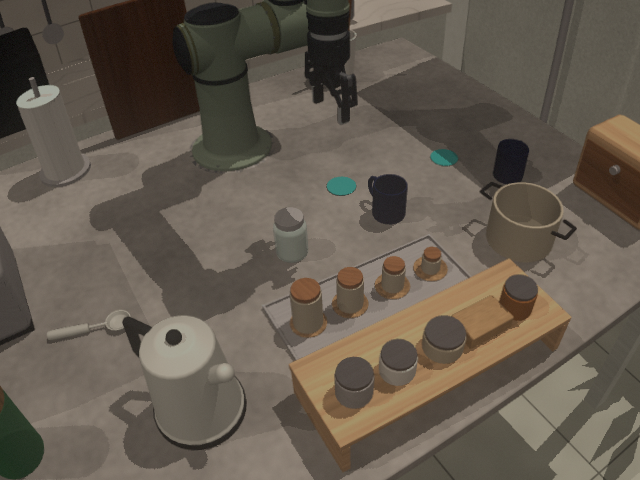

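View pics/sideF.png

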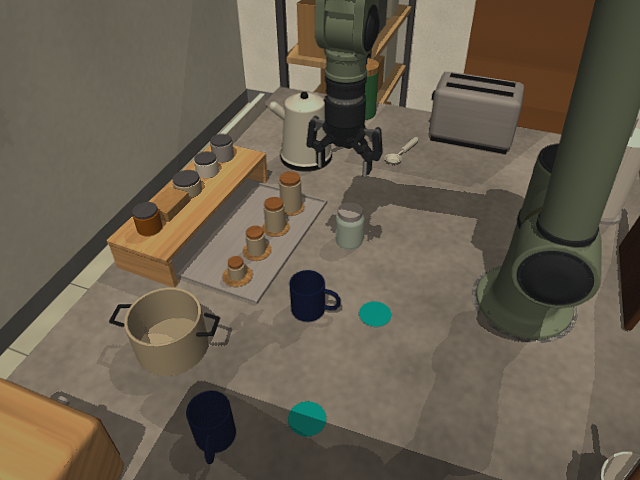

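The scene view shows the jars upright in descending height from the kettle's end: (307,307), (350,291), (393,275) and (431,262). The kettle and sugar jar haven't moved, and the arm is clear.

```bash
python3 -c "
from rig import *
print(sign_off())"
```

```text
the job is handed in; nothing more can be done
None
```

The four jars are on the mats in order of height: D (tallest) on mark4 at the kettle's end, then C on mark3, B on mark2 and A (shortest) on mark1. I handed the job in at about 37.6 s of the 112 s allowed.

- **Centring:** in the wrist camera, each jar's lid was within about 1 mm of its mat's centre.
- **Upright:** each lid was at its jar's height above the mat to within about 1 mm, and all four jars stood upright in the final pictures.
- **Gentle set-down:** the highest force I read at a set-down was about 5 N.
- **Left alone:** the sugar jar measured in the same place before and after, to within about 1.5 mm. For the kettle I only compared the pictures, where it had not moved.
- **Disagreement:** the scene and side cameras differ by 5–7 mm along the row for the same jar, one low and one high. That is more than their stated 2 mm. They were biased the same way on the mats, and the wrist readings fall between them, so I relied on the wrist camera.

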